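# Press the pod tray's covers home in one stroke

## Task

The five round covers of the pod tray stand proud of their wells. With your fingertips, stroke along the curved row, beginning with the cover next to the hanging tab and taking them in order, so that each is gently pressed fully home, and do not lift your fingertips away from the row before the last cover is down. Do not pull any cover up, leave the other things where they stand, and finish clear of everything.

Things in the scene. Friction and masses are not known exactly. Their poses are not given: they have to be found in the camera images.
- tray: Fixed grey plastic pod tray, a block 100 (x) by 250 (y) by 30 mm high; on top five round wells, 48 mm apart in a curved row (arc radius 150 mm, its centre at x +135 mm, y 0), each with a push-in cover. A flat hanging tab with a hole, 50 mm wide, its top 26 mm above the shelf, sticks out 45 mm from the -y end. Origin: centre of the underside, on the shelf; z up.
- cover1 (a joint): How far cover 1 (first, next to the hanging tab) is pushed in, m. About 0 to 0.0015 at the start (standing about 6 mm proud); 0.006 is fully home, a hard stop. It slides straight down against about 3 N of friction and stays where it is left; negative means pulled up out of its well.
- cover1_top (a point): Centre of the flat top of cover 1 (first, next to the hanging tab), at x 14.7, y -89.6 mm in the tray's frame. White plastic cone frustum, 42 mm across the foot, 12 mm across the top, 9.5 mm high; flank slopes 29 degrees, so a fingertip sliding level wedges it down. Top above the shelf: 45.5 mm at joint 0, 39.5 mm fully home.
- cover2 (a joint): How far cover 2 (number 2 from the tab end) is pushed in, m. About 0 to 0.0015 at the start (standing about 6 mm proud); 0.006 is fully home, a hard stop. It slides straight down against about 3 N of friction and stays where it is left; negative means pulled up out of its well.
- cover2_top (a point): Centre of the flat top of cover 2 (number 2 from the tab end), at x -7.4, y -47.2 mm in the tray's frame. White plastic cone frustum, 42 mm across the foot, 12 mm across the top, 9.5 mm high; flank slopes 29 degrees, so a fingertip sliding level wedges it down. Top above the shelf: 45.5 mm at joint 0, 39.5 mm fully home.
- cover3 (a joint): How far cover 3 (number 3 from the tab end) is pushed in, m. About 0 to 0.0015 at the start (standing about 6 mm proud); 0.006 is fully home, a hard stop. It slides straight down against about 3 N of friction and stays where it is left; negative means pulled up out of its well.
- cover3_top (a point): Centre of the flat top of cover 3 (number 3 from the tab end), at x -15.0, y 0 mm in the tray's frame. White plastic cone frustum, 42 mm across the foot, 12 mm across the top, 9.5 mm high; flank slopes 29 degrees, so a fingertip sliding level wedges it down. Top above the shelf: 45.5 mm at joint 0, 39.5 mm fully home.
- cover4 (a joint): How far cover 4 (number 4 from the tab end) is pushed in, m. About 0 to 0.0015 at the start (standing about 6 mm proud); 0.006 is fully home, a hard stop. It slides straight down against about 3 N of friction and stays where it is left; negative means pulled up out of its well.
- cover4_top (a point): Centre of the flat top of cover 4 (number 4 from the tab end), at x -7.4, y 47.2 mm in the tray's frame. White plastic cone frustum, 42 mm across the foot, 12 mm across the top, 9.5 mm high; flank slopes 29 degrees, so a fingertip sliding level wedges it down. Top above the shelf: 45.5 mm at joint 0, 39.5 mm fully home.
- cover5 (a joint): How far cover 5 (fifth and last, farthest from the tab) is pushed in, m. About 0 to 0.0015 at the start (standing about 6 mm proud); 0.006 is fully home, a hard stop. It slides straight down against about 3 N of friction and stays where it is left; negative means pulled up out of its well.
- cover5_top (a point): Centre of the flat top of cover 5 (fifth and last, farthest from the tab), at x 14.7, y 89.6 mm in the tray's frame. White plastic cone frustum, 42 mm across the foot, 12 mm across the top, 9.5 mm high; flank slopes 29 degrees, so a fingertip sliding level wedges it down. Top above the shelf: 45.5 mm at joint 0, 39.5 mm fully home.
- tin: Loose round aluminium tin with a twist lid, 63 mm diameter, 50 mm high, 0.15 kg, standing on the shelf beside the tray on the inner side of the curve. Origin: centre of the underside.
- bottle: Loose purple capped detergent bottle, 90 mm diameter, 205 mm high, to the robot's left. Origin: centre of the underside.
- brush: Loose nylon scrubbing brush lying bristles down, 150 by 45 mm, 69 mm high with its arched handle, to the robot's right. Origin: centre of the underside.
- podcab: Fixed small white swing-door cabinet for pods, 180 by 220 by 240 mm high, far to the robot's right. Origin: centre of the underside.
Mind the look-alikes: they are no part of the job. Of the things like the bottle, leave any that is green or yellow; of the rest the smaller one is meant.

How it is judged:
On the way, in this order (a step that is already met when the one before it is completed fails the run):
1. cover 1 is pressed home (within 2 mm of its stop) (value of joint cover1 above 0.004 m), for 0.1 s.
2. cover 2 is pressed home (within 2 mm of its stop) (value of joint cover2 above 0.004 m), for 0.1 s.
3. cover 3 is pressed home (within 2 mm of its stop) (value of joint cover3 above 0.004 m), for 0.1 s.
4. cover 4 is pressed home (within 2 mm of its stop) (value of joint cover4 above 0.004 m), for 0.1 s.
5. cover 5 is pressed home (within 2 mm of its stop) (value of joint cover5 above 0.004 m), for 0.1 s.
At the end, for the whole second after the job is handed in: All five covers are within 2 mm of fully home (joint above 0.004); tin, bottle and brush stand upright within 15 mm of where they were (value of joint each of cover1, cover2, cover3, cover4, cover5 above 0.004 m and distance of each of tin, bottle, brush from where it was at the start of the episode below 0.015 m and angle between each of tin, bottle, brush's own z axis and vertical below 0.15 rad); the robot touches nothing.
It fails at once if the tin, bottle or brush is moved by more than 15 mm, or lifted (distance of any of tin, bottle, brush from where it was at the start of the episode above 0.015 m).
It fails at once if a cover is pulled up by more than 3 mm (value of joint any of cover1, cover2, cover3, cover4, cover5 below -0.003 m).
It fails at once if the fingertips press on the tray or its covers with more than 40 N (contact force between the fingers and tray above 40 N).
It fails at once if the cabinet is pushed with more than 10 N (contact force between the arm and podcab above 10 N).
It fails at once if the fingertips are lifted off the row (TCP more than 85 mm above the shelf, about 26 mm above its height in the stroke) after the first cover is down and before the last one is (value of joint cover1 above 0.004 m and value of joint cover5 below 0.004 m and height (world z) of the grasp point above 0.085 m).
It also fails if it takes over 45 s, if anything falls off the work surface, if the arm or the gripper's body presses on something with over 40 N, if the wrist force passes 120 N, or if a joint passes its speed limit or range.

## Robot

A 7-joint arm with a two-finger parallel gripper is mounted at the origin on the work surface. World frame = base frame: x ahead of the robot, y to its left, z up, the work surface at z = 0. Lengths are in m, angles in rad, forces in N, time in s.
With the tool pointing down it reaches from about 0.4 to 0.85 m from the base axis. Payload 10.4 kg.
Tool frame: the origin (TCP) lies between the finger pads, 19 mm behind the fingertips; this is the grasp point; z points along the fingers, y is the line along which they close (so a half turn about z gives the same grasp; the last joint's range is limited). The gripper opens to 87 mm and grips with 3 to 60 N. Pads are 19 mm wide; open, the fingers measure 117 mm over their backs; the gripper's body (75 mm by 190 mm) begins 51 mm behind the grasp point.
Start: joints at [1.238, 0.332, -0.065, 1.46, 0.022, 1.35, -0.088], TCP at [0.191, -0.595, 0.241] pointing down, gripper open.
Joint ranges: [-2.6, 2.6], [-0.5, 2.12], [-1.47, 1.34], [0.16, 2.42], [-1.27, 4.41], [0.06, 2.06], [-2.6, 2.6]. Speed limits (rad/s): [2.22, 2.22, 2.79, 2.79, 3.14, 3.14, 3.14].

## Interface

Orientations are given as a unit quaternion [x, y, z, w].
In Python, from bench import r gives the robot as it stands.
- The arm moves only by the tool play_rows, never from a script. Its arguments are lists of equal length, an entry for each row: "claw": the closure, from 0 (fully open) to 1 (shut); "delta_pos": the shift along the tool's x, y, z scaled (see below), a list of three; "delta_rot": the turn, a rotation vector about the tool's x, y, z scaled (see below), a list of three. A call has 1 to 8 rows; each row shifts and turns the commanded pose from where the row before left it, along the tool's axes as they then stand; what a row does not reach is not made up. The controller multiplies each number of a shift by 200 mm and each number of a turn by pi rad. A row lasts 1/10 s, in which the tool goes at most 50 mm and 8.59 degrees, less where a joint would pass 70% of its speed; a pose out of reach is approached as far as the arm can. A call with a number of a shift or a turn outside -1 to 1 is refused whole. A call with a gripper value outside its range is refused whole. The fingers move at their own pace and stop on an object; "squeeze" is the grip in N (left out, the last holds). Time passes only in rows, so rows that do not move let the fingers close. It gives the time, the measured TCP pose, the force, the opening and the grip force at its end, in the units of the state.
- r.read_state(): the state, without advancing time (a new reading comes with each control period).
- r.camera(name): name is "scene" or "side" or "wrist"; returns a dict with "pixels" (420x560x3 uint8, red, green, blue), "camera_matrix" (3x3 intrinsics, pixels), "cam_to_world" (4x4, takes a point from camera to world coordinates); the wrist camera has in their place "hand_eye" (4x4, takes a point from camera to tool coordinates, whose origin is the TCP and whose axes are the flange's). Camera axes: x right, y up, looking along -z (the intrinsics and any distortion apply to the point x, -y, -z); pixel columns grow to the right and rows downward; lengths in m; the calibration is good to about 2 mm. A picture is of the moment at which its call begins: read the wrist's pose just before it. There is no depth.
- r.close_job(): hands the job in; it is judged then, once.
The state is a dict: "time": time; "joint_positions": joint angles; "joint_vel": joint speeds; "joint_torque": joint torques, N m; "ee_pos": TCP position; "eef_rot": TCP orientation; "ft_force": force on the tool from outside, world axes, zero at the start; "torque": the same for the moment, N m; "width": finger opening in m; "grip_force": force on a finger pad.
Only numpy, scipy, OpenCV 4.12 (cv2) and the standard library are available. Lean on these libraries where they do the work, as an engineer would, in place of code of your own. Each camera call takes 0.05 s, during which the arm holds its last target. There are 200 camera calls.

## Working session

There is one attempt and no reset: what is moved stays moved. The work goes in short steps, Python scripts to look and compute and a tool call to move; the robot and the scene stay as the last step left them, time stands still between calls to the robot, and variables do not carry over. Pictures are saved under pics/ and viewed, at most 10 in all, crops included, and the job is handed in when it is done.

Besides the shell and the picture viewer there is one more tool, called after "Emit:" by a JSON object that holds its "fn" and its "kwargs". play_rows: Moves the arm, as the interface text tells. Shifts and turns lie within -1 to 1; 1 stands for 200 mm of shift or pi rad of turn. Its arguments: {"type":"object","properties":{"claw":{"type":"array"},"delta_pos":{"type":"array"},"delta_rot":{"type":"array"},"squeeze":{"type":"number"}},"required":["claw","delta_pos","delta_rot"]}

```bash
mkdir -p pics; python3 - <<'E'
from bench import r
import cv2,pickle
s=r.read_state();print({k:s[k] for k in('time','ee_pos','eef_rot','ft_force','width')})
for n in('scene','side'):
    c=r.camera(n);pickle.dump(c,open(n+'.pkl','wb'));cv2.imwrite(f'pics/{n}.png',c['pixels'][...,::-1])
    print(c['camera_matrix'],c['cam_to_world'],[k for k in c])
E
```

```text
{'time': 0.0, 'ee_pos': array([ 0.19045617, -0.59491113,  0.24045861]), 'eef_rot': array([ 9.88021838e-01,  1.54312576e-01, -1.32034656e-04, -6.77589666e-04]), 'ft_force': array([ 0.28302045, -0.14534039, -1.21137762]), 'width': 0.08706528820444034}
[[398.92251312   0.         278.29152089]
 [  0.         398.92251312 214.70391888]
 [  0.           0.           1.        ]] [[ 0.6306471  -0.46020315  0.62489783  1.26595536]
 [ 0.77597609  0.38643202 -0.49852923 -0.51363258]
 [-0.01205581  0.79930179  0.60080888  0.72242271]
 [ 0.          0.          0.          1.        ]] ['pixels', 'camera_matrix', 'cam_to_world']
[[445.03706046   0.         275.99171601]
 [  0.         445.03706046 213.58747309]
 [  0.           0.           1.        ]] [[-0.69767349  0.50419884 -0.50895504 -0.14369941]
 [-0.71619101 -0.4730562   0.51311623  0.73587047]
 [ 0.01794827  0.72249662  0.69114145  1.01269452]
 [ 0.          0.          0.          1.        ]] ['pixels', 'camera_matrix', 'cam_to_world']
```

View pics/scene.png

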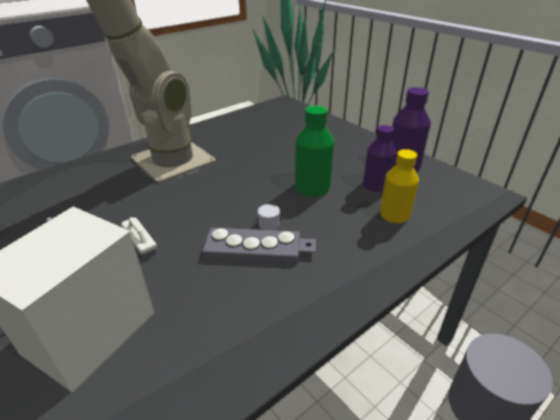

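View pics/side.png

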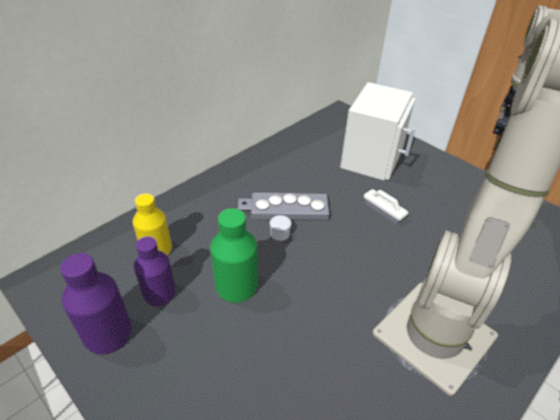

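The scene view shows the tray with its tab at (308,245) and covers from (286,237) to (220,234); the tin is at (268,216). In the side view the tab is at (245,203), the covers run from (262,204) to (318,205), and the tin is at (280,227). The bottles (green, yellow, two purple), brush and cabinet stand clear. Next I'll enlarge both crops.

```bash
python3 - <<'E'
import cv2,numpy as np
a=cv2.imread('pics/scene.png')[195:275,190:330];b=cv2.imread('pics/side.png')[180:250,225:345]
A=cv2.resize(a,(700,400),interpolation=3)[:300+100];B=cv2.resize(b,(600,350),interpolation=3)
cv2.imwrite('pics/cA.png',A);cv2.imwrite('pics/cB.png',B)
E
```

```text
(no output)
```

View pics/cA.png

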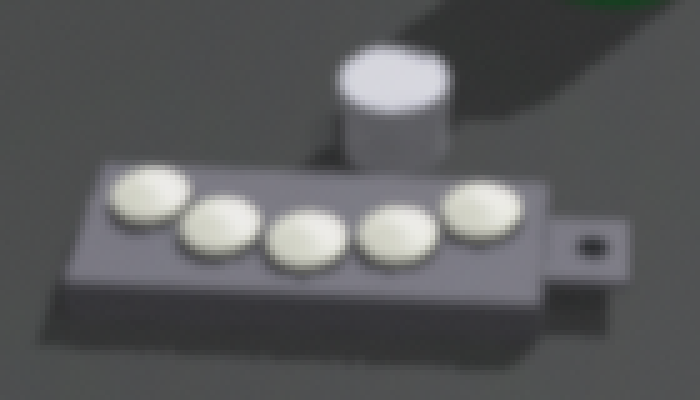

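View pics/cB.png

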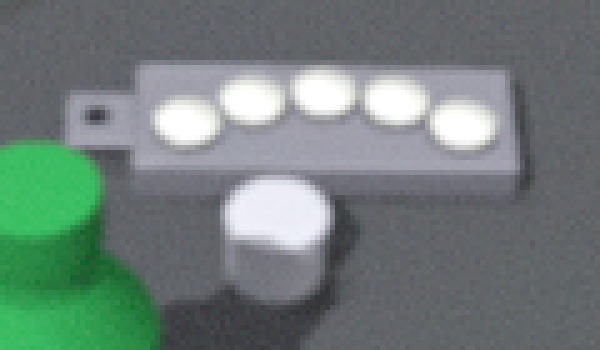

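```bash
cat > fit.py <<'E'
import numpy as np,pickle
from scipy.optimize import least_squares
C={n:pickle.load(open(n+'.pkl','rb')) for n in('scene','side')}
def proj(n,P):
    c=C[n];T=np.linalg.inv(c['cam_to_world']);p=P@T[:3,:3].T+T[:3,3]
    q=(p*[1,-1,-1])@c['camera_matrix'].T
    return q[:,:2]/q[:,2:]
cov=np.array([[14.7,-89.6],[-7.4,-47.2],[-15,0],[-7.4,47.2],[14.7,89.6]])/1e3
L=np.vstack([np.c_[cov,np.full(5,.039)],[[.05,-.125,.03],[-.05,-.125,.03],[-.05,.125,.03],[.05,.125,.03]]])
uA=np.array([[483,209],[398,234],[307,238],[221,224],[149,193],[548,183],[543,303],[65,281],[107,163]])/5-.4+[190,195]
uB=np.array([[187,123],[252,101],[323,93],[395,102],[462,125],[132,170],[137,62],[512,70],[520,172]])/5-.4+[225,180]
def W(p,L): 
    c,s=np.cos(p[2]),np.sin(p[2]);return np.c_[L[:,:2]@np.array([[c,s],[-s,c]])+p[:2],L[:,2]]
if __name__=='__main__':
    for use in(('scene',),('side',),('scene','side')):
        f=lambda p:np.concatenate([(proj(n,W(p,L))-{'scene':uA,'side':uB}[n]).ravel() for n in use])
        o=min((least_squares(f,[.65,-.2,y]) for y in(0,1.5,3,4.5)),key=lambda o:o.cost)
        print(use,o.x,np.sqrt(np.mean(o.fun**2)))
    print(W(o.x,np.c_[cov,np.full(5,.0395)]).round(4))
    ray=lambda n,u,z:(lambda d,c:c+d*(z-c[2])/d[2])(C[n]['cam_to_world'][:3,:3]@(np.linalg.inv(C[n]['camera_matrix'])@[*u,1]*[1,-1,-1]),C[n]['cam_to_world'][:3,3])
    for n,u in(('scene',(393/5+189.6,78/5+194.6)),('side',(277/5+224.6,214/5+179.6))):
        t=ray(n,u,.05);c,s=np.cos(o.x[2]),np.sin(o.x[2]);d=t[:2]-o.x[:2];print('tin',t,'tray frame',c*d[0]+s*d[1],-s*d[0]+c*d[1])
    print('brush',ray('scene',(138,236),.03),ray('side',(386,205),.03),'green',ray('scene',(313,185),0),'cab side',ray('side',(375,90),.24))
E
python3 fit.py
```

```text
('scene',) [ 0.59080838 -0.06519113  2.37393282] 0.45999012182727994
('side',) [ 0.58490488 -0.06009207  2.36907823] 0.3194176864819029
('scene', 'side') [ 0.5882012  -0.06329559  2.37188425] 0.7354198167207734
[[ 0.64    0.0113  0.0395]
 [ 0.6264 -0.0346  0.0395]
 [ 0.599  -0.0737  0.0395]
 [ 0.5607 -0.1023  0.0395]
 [ 0.5153 -0.1174  0.0395]]
tin [0.53149773 0.03576344 0.05      ] tray frame 0.1096572766166656 -0.03167422721008661
tin [0.52880371 0.03946396 0.05      ] tray frame 0.11416717557728975 -0.0324567860010111
brush [ 0.37544296 -0.29156859  0.03      ] [ 0.36202847 -0.28555475  0.03      ] green [0.46100796 0.27869027 0.        ] cab side [ 0.64050822 -0.54078371  0.24      ]
```

Candidates for the row: only one tray is present. Its tab end is at scene (308,245), so cover 1 is the one at (286,237) and cover 5 is at (220,234); the crop confirms this. The purple bottles at (381,160) and (410,130) are both left alone. I'll turn the tool and close the fingers first.

Emit:
{"fn": "play_rows", "kwargs": {"claw": [1, 1, 1, 1, 1, 1], "delta_pos": [[0, 0, 0], [0, 0, 0], [0, 0, 0], [0, 0, 0], [0, 0, 0], [0, 0, 0]], "delta_rot": [[0, 0, -0.039], [0, 0, -0.039], [0, 0, -0.039], [0, 0, -0.039], [0, 0, 0], [0, 0, 0]], "squeeze": 10}}

```text
time: 0.7
ee_pos: [0.1904, -0.5952, 0.241]
eef_rot: [0.922, 0.388, 0.0, -0.0]
ft_force: [0.4, 0.5, -0.2]
width: 0.047
grip_force: 0.0
```

```bash
cat > go.py <<'E'
from bench import r
import sys,numpy as np
from scipy.spatial.transform import Rotation as R
s=r.read_state();M=R.from_quat(s['eef_rot']).as_matrix()
print('t',s['time'],'p',s['ee_pos'].round(4),'F',s['ft_force'].round(1),'w',round(s['width'],4),'x',M[:,0].round(4),'z',M[:,2].round(4))
for a in sys.argv[1:]:
    t=np.array([float(v) for v in a.split(',')]);print(t,'-> tool mm',(M.T@(t-s['ee_pos'])*1e3).round(1),'units',(M.T@(t-s['ee_pos'])/.2).round(3))
E
python3 go.py .52,-.1,.24 .599,-.074,.24
```

```text
t 0.7 p [ 0.1904 -0.5952  0.241 ] F [ 0.4  0.5 -0.2] w 0.047 x [6.994e-01 7.147e-01 3.000e-04] z [-1.e-04  5.e-04 -1.e+00]
[ 0.52 -0.1   0.24] -> tool mm [ 584.4 -110.8    1.2] units [ 2.922 -0.554  0.006]
[ 0.599 -0.074  0.24 ] -> tool mm [658.2 -72.5   1.2] units [ 3.291 -0.363  0.006]
```

Emit:
{"fn": "play_rows", "kwargs": {"claw": [1, 1, 1, 1, 1, 1, 1, 1], "delta_pos": [[0.18, -0.035, 0], [0.18, -0.035, 0], [0.18, -0.035, 0], [0.18, -0.035, 0], [0.18, -0.035, 0], [0.18, -0.035, 0], [0.18, -0.035, 0], [0.18, -0.035, 0]], "delta_rot": [[0, 0, 0], [0, 0, 0], [0, 0, 0], [0, 0, 0], [0, 0, 0], [0, 0, 0], [0, 0, 0], [0, 0, 0]]}}

```text
time: 1.5
ee_pos: [0.3517, -0.3483, 0.2414]
eef_rot: [0.922, 0.388, 0.0, 0.0]
ft_force: [1.4, -1.0, 0.4]
width: 0.0006
grip_force: 0.0
```

Emit:
{"fn": "play_rows", "kwargs": {"claw": [1, 1, 1, 1, 1, 1, 1, 1], "delta_pos": [[0.18, -0.035, 0], [0.18, -0.035, 0], [0.18, -0.035, 0], [0.18, -0.035, 0], [0.18, -0.035, 0], [0.18, -0.035, 0], [0, 0, 0], [0, 0, 0]], "delta_rot": [[0, 0, 0], [0, 0, 0], [0, 0, 0], [0, 0, 0], [0, 0, 0], [0, 0, 0], [0, 0, 0], [0, 0, 0]]}}

```text
time: 2.3
ee_pos: [0.4716, -0.1649, 0.2412]
eef_rot: [0.921, 0.389, -0.0, -0.0]
ft_force: [-0.2, -0.4, -0.2]
width: 0.0007
grip_force: 0.0
```

```bash
python3 go.py .599,-.074,.24; python3 - <<'E'
from bench import r
import cv2,pickle
s=r.read_state();c=r.camera('wrist');pickle.dump((s,c),open('wrist.pkl','wb'));cv2.imwrite('pics/w1.png',c['pixels'][...,::-1]);print(c['hand_eye'].round(3))
E
```

```text
t 2.3 p [ 0.4716 -0.1649  0.2412] F [-0.2 -0.4 -0.2] w 0.0007 x [ 6.972e-01  7.169e-01 -1.000e-04] z [-2.e-04 -0.e+00 -1.e+00]
[ 0.599 -0.074  0.24 ] -> tool mm [154.   27.9   1.1] units [0.77  0.14  0.006]
[[ 0.     0.968  0.249  0.066]
 [ 1.    -0.    -0.    -0.   ]
 [-0.     0.249 -0.968 -0.143]
 [ 0.     0.     0.     1.   ]]
```

View pics/w1.png

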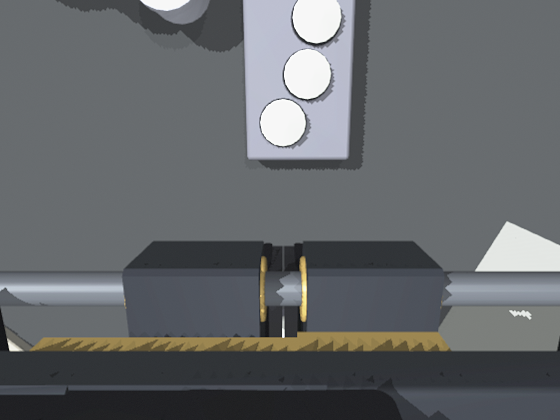

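The wrist view shows cover 5 at (283,122), cover 4 at (307,74) and cover 3 at (317,18), with the tin at top left. Another 95 mm forward should bring all five into view.

Emit:
{"fn": "play_rows", "kwargs": {"claw": [1, 1, 1, 1, 1, 1], "delta_pos": [[0.12, 0, 0], [0.12, 0, 0], [0.12, 0, 0], [0.12, 0, 0], [0, 0, 0], [0, 0, 0]], "delta_rot": [[0, 0, 0], [0, 0, 0], [0, 0, 0], [0, 0, 0], [0, 0, 0], [0, 0, 0]]}}

```text
time: 2.95
ee_pos: [0.5379, -0.0978, 0.241]
eef_rot: [0.921, 0.388, -0.0, -0.0]
ft_force: [-0.9, -0.8, -0.4]
width: 0.0004
grip_force: 0.0
```

```bash
python3 go.py; python3 - <<'E'
from bench import r
import cv2,pickle
s=r.read_state();c=r.camera('wrist');pickle.dump((s,c),open('wrist.pkl','wb'));cv2.imwrite('pics/w2.png',c['pixels'][...,::-1])
E
```

```text
t 2.95 p [ 0.5379 -0.0978  0.241 ] F [-0.9 -0.8 -0.4] w 0.0004 x [ 6.982e-01  7.159e-01 -7.000e-04] z [-7.e-04 -3.e-04 -1.e+00]
```

View pics/w2.png

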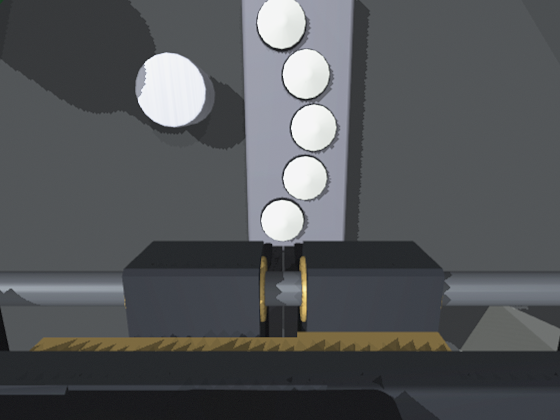

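The wrist view now shows all five: c1 (281,23), c2 (306,74), c3 (313,128), c4 (305,178), c5 (282,220), and the tin at (171,90).

```bash
cat > fitw.py <<'E'
import numpy as np,pickle,cv2
from scipy.optimize import least_squares
from scipy.spatial.transform import Rotation as R
from fit import W,cov
s,c=pickle.load(open('wrist.pkl','rb'));g=c['pixels']
T=np.eye(4);T[:3,:3]=R.from_quat(s['eef_rot']).as_matrix();T[:3,3]=s['ee_pos'];T=T@c['hand_eye']
m=cv2.inRange(g,(205,205,195),(255,255,255));m[:, :250]=0;m[:, 350:]=0;m[243:]=0
_,_,st,ce=cv2.connectedComponentsWithStats(m);k=[i for i in range(1,len(st)) if st[i,4]>400];print(ce[k].round(1),st[k,2:])
u=np.array([[281,23],[306,74],[313,128],[305,178],[282,220]],float)
if len(k)==5:u=ce[k]
Ti=np.linalg.inv(T);L=np.c_[cov,np.full(5,.037)]
def f(p):
    q=W(p,L)@Ti[:3,:3].T+Ti[:3,3];q=(q*[1,-1,-1])@c['camera_matrix'].T;return (q[:,:2]/q[:,2:]-u).ravel()
o=least_squares(f,[.588,-.063,2.372]);print(o.x,o.fun.round(1))
print(W(o.x,L).round(4))
E
python3 fitw.py
```

```text
[[280.6  22.4]
 [305.5  73.3]
 [313.1 127.1]
 [304.4 177.6]
 [281.6 220.1]] [[  48   48 1863]
 [  46   49 1748]
 [  45   45 1567]
 [  43   42 1422]
 [  42   41 1313]]
[ 0.58693224 -0.06577104  2.37418381] [-0.1 -0.7  0.   0.2  0.   0.3  0.   0.2  0.1  0.2]
[[ 0.6386  0.0089  0.037 ]
 [ 0.625  -0.0369  0.037 ]
 [ 0.5977 -0.0762  0.037 ]
 [ 0.5595 -0.1049  0.037 ]
 [ 0.5141 -0.1201  0.037 ]]
```

```bash
cat > way.py <<'E'
import numpy as np,subprocess
from fit import W,cov
P=np.vstack([[.025,-.133],cov,[.03,.135]])
w=W([.587,-.065,2.373],np.c_[P,np.full(7,.0590)]);print(w.round(4))
subprocess.run(['python3','go.py']+[','.join(map(str,v)) for v in w])
E
python3 way.py
```

```text
t 3.0 p [ 0.5377 -0.0983  0.241 ] F [ 0.4 -0.3 -0.5] w 0.0007 x [ 0.6987  0.7154 -0.001 ] z [-7.e-04 -7.e-04 -1.e+00]
[0.66147928 0.04799043 0.059     ] -> tool mm [191.3 -13.7 181.8] units [ 0.957 -0.068  0.909]
[0.63871545 0.00963084 0.059     ] -> tool mm [148.   -3.2 181.9] units [ 0.74  -0.016  0.909]
[ 0.62512965 -0.03621233  0.059     ] -> tool mm [105.7  19.2 181.9] units [0.529 0.096 0.91 ]
[ 0.59778334 -0.07542686  0.059     ] -> tool mm [ 58.5  27.  182. ] units [0.293 0.135 0.91 ]
[ 0.55950992 -0.10407551  0.059     ] -> tool mm [ 11.3  19.6 182. ] units [0.057 0.098 0.91 ]
[ 0.51414919 -0.11919419  0.059     ] -> tool mm [-31.2  -2.3 182.1] units [-0.156 -0.011  0.91 ]
[ 0.47159154 -0.14119638  0.059     ] -> tool mm [-76.7 -17.3 182.1] units [-0.383 -0.087  0.91 ]
[[ 0.6615  0.048   0.059 ]
 [ 0.6387  0.0096  0.059 ]
 [ 0.6251 -0.0362  0.059 ]
 [ 0.5978 -0.0754  0.059 ]
 [ 0.5595 -0.1041  0.059 ]
 [ 0.5141 -0.1192  0.059 ]
 [ 0.4716 -0.1412  0.059 ]]
```

Emit:
{"fn": "play_rows", "kwargs": {"claw": [1, 1, 1, 1, 1, 1, 1, 1], "delta_pos": [[0.12, -0.009, 0], [0.12, -0.009, 0], [0.12, -0.009, 0], [0.12, -0.009, 0], [0.12, -0.009, 0], [0.12, -0.008, 0], [0.12, -0.008, 0], [0.117, -0.008, 0]], "delta_rot": [[0, 0, 0], [0, 0, 0], [0, 0, 0], [0, 0, 0], [0, 0, 0], [0, 0, 0], [0, 0, 0], [0, 0, 0]]}}

```text
time: 3.8
ee_pos: [0.6622, 0.0487, 0.2412]
eef_rot: [0.922, 0.388, -0.0, 0.001]
ft_force: [-0.3, -0.0, -0.6]
width: 0.0001
grip_force: 0.0
```

Emit:
{"fn": "play_rows", "kwargs": {"claw": [1, 1, 1, 1, 1, 1, 1, 1], "delta_pos": [[0, 0, 0.13], [0, 0, 0.13], [0, 0, 0.13], [0, 0, 0.13], [0, 0, 0.13], [0, 0, 0.1], [0, 0, 0], [0, 0, 0]], "delta_rot": [[0, 0, 0], [0, 0, 0], [0, 0, 0], [0, 0, 0], [0, 0, 0], [0, 0, 0], [0, 0, 0], [0, 0, 0]]}}

```text
time: 4.6
ee_pos: [0.6619, 0.0489, 0.0918]
eef_rot: [0.921, 0.389, -0.0, 0.0]
ft_force: [0.2, 0.1, 0.7]
width: 0.0003
grip_force: 0.0
```

```bash
python3 way.py
```

```text
t 4.6 p [0.6619 0.0489 0.0918] F [0.2 0.1 0.7] w 0.0003 x [ 6.980e-01  7.161e-01 -5.000e-04] z [-0.e+00 -8.e-04 -1.e+00]
[0.66147928 0.04799043 0.059     ] -> tool mm [-0.9  0.3 32.8] units [-0.004  0.002  0.164]
[0.63871545 0.00963084 0.059     ] -> tool mm [-44.2  10.8  32.8] units [-0.221  0.054  0.164]
[ 0.62512965 -0.03621233  0.059     ] -> tool mm [-86.6  33.1  32.9] units [-0.433  0.165  0.164]
[ 0.59778334 -0.07542686  0.059     ] -> tool mm [-133.7   40.9   32.9] units [-0.669  0.204  0.164]
[ 0.55950992 -0.10407551  0.059     ] -> tool mm [-181.    33.5   32.9] units [-0.905  0.167  0.165]
[ 0.51414919 -0.11919419  0.059     ] -> tool mm [-223.4   11.5   32.9] units [-1.117  0.058  0.165]
[ 0.47159154 -0.14119638  0.059     ] -> tool mm [-268.9   -3.6   32.9] units [-1.345 -0.018  0.165]
[[ 0.6615  0.048   0.059 ]
 [ 0.6387  0.0096  0.059 ]
 [ 0.6251 -0.0362  0.059 ]
 [ 0.5978 -0.0754  0.059 ]
 [ 0.5595 -0.1041  0.059 ]
 [ 0.5141 -0.1192  0.059 ]
 [ 0.4716 -0.1412  0.059 ]]
```

Now down to stroke height, then on to cover 1.

Emit:
{"fn": "play_rows", "kwargs": {"claw": [1, 1, 1, 1, 1, 1], "delta_pos": [[0, 0, 0.04], [0, 0, 0.04], [0, 0, 0.04], [0, 0, 0.04], [0, 0, 0.004], [0, 0, 0]], "delta_rot": [[0, 0, 0], [0, 0, 0], [0, 0, 0], [0, 0, 0], [0, 0, 0], [0, 0, 0]]}}

```text
time: 5.2
ee_pos: [0.6616, 0.0504, 0.0581]
eef_rot: [0.921, 0.389, -0.0, -0.0]
ft_force: [0.1, 0.4, -0.2]
width: 0.0003
grip_force: 0.0
```

Emit:
{"fn": "play_rows", "kwargs": {"claw": [1, 1, 1, 1, 1, 1, 1, 1], "delta_pos": [[-0.032, 0.008, 0], [-0.032, 0.008, 0], [-0.032, 0.008, 0], [-0.032, 0.008, 0], [-0.032, 0.008, 0], [-0.032, 0.007, 0], [-0.029, 0.007, 0], [0, 0, 0]], "delta_rot": [[0, 0, 0], [0, 0, 0], [0, 0, 0], [0, 0, 0], [0, 0, 0], [0, 0, 0], [0, 0, 0], [0, 0, 0]]}}

```text
time: 6.0
ee_pos: [0.6383, 0.0096, 0.0587]
eef_rot: [0.921, 0.389, -0.0, 0.0]
ft_force: [-2.0, -1.0, 6.2]
width: 0.0006
grip_force: 3.3
```

```bash
python3 way.py | head -5
```

```text
t 6.0 p [0.6383 0.0096 0.0587] F [-2.  -1.   6.2] w 0.0006 x [ 0.6977  0.7164 -0.0011] z [-4.0e-04 -1.1e-03 -1.0e+00]
[0.66147928 0.04799043 0.059     ] -> tool mm [ 43.7 -10.2  -0.4] units [ 0.218 -0.051 -0.002]
[0.63871545 0.00963084 0.059     ] -> tool mm [ 0.3  0.2 -0.3] units [ 0.001  0.001 -0.002]
[ 0.62512965 -0.03621233  0.059     ] -> tool mm [-42.   22.5  -0.3] units [-0.21   0.112 -0.001]
[ 0.59778334 -0.07542686  0.059     ] -> tool mm [-89.2  30.3  -0.2] units [-0.446  0.151 -0.001]Exception ignored on flushing sys.stdout:
BrokenPipeError: [Errno 32] Broken pipe
```

The upward force is 6 N, more than cover 1's friction of about 3 N, so it is at or near its stop. On to cover 2.

Emit:
{"fn": "play_rows", "kwargs": {"claw": [1, 1, 1, 1, 1, 1, 1, 1], "delta_pos": [[-0.03, 0.016, 0], [-0.03, 0.016, 0], [-0.03, 0.016, 0], [-0.03, 0.016, 0], [-0.03, 0.016, 0], [-0.03, 0.016, 0], [-0.03, 0.016, 0], [0, 0, 0]], "delta_rot": [[0, 0, 0], [0, 0, 0], [0, 0, 0], [0, 0, 0], [0, 0, 0], [0, 0, 0], [0, 0, 0], [0, 0, 0]]}}

```text
time: 6.8
ee_pos: [0.6254, -0.0364, 0.0587]
eef_rot: [0.921, 0.389, -0.0, 0.0]
ft_force: [0.2, 0.3, 6.0]
width: 0.0004
grip_force: 3.1
```

```bash
python3 way.py
```

```text
t 6.8 p [ 0.6254 -0.0364  0.0587] F [0.2 0.3 6. ] w 0.0004 x [ 6.978e-01  7.163e-01 -6.000e-04] z [ 1.e-04 -1.e-03 -1.e+00]
[0.66147928 0.04799043 0.059     ] -> tool mm [ 85.6 -33.1  -0.4] units [ 0.428 -0.165 -0.002]
[0.63871545 0.00963084 0.059     ] -> tool mm [ 42.2 -22.6  -0.3] units [ 0.211 -0.113 -0.002]
[ 0.62512965 -0.03621233  0.059     ] -> tool mm [-0.1 -0.3 -0.3] units [-0.001 -0.002 -0.001]
[ 0.59778334 -0.07542686  0.059     ] -> tool mm [-47.3   7.4  -0.2] units [-0.236  0.037 -0.001]
[ 0.55950992 -0.10407551  0.059     ] -> tool mm [-94.5   0.   -0.2] units [-0.473  0.    -0.001]
[ 0.51414919 -0.11919419  0.059     ] -> tool mm [-137.   -21.9   -0.2] units [-0.685 -0.11  -0.001]
[ 0.47159154 -0.14119638  0.059     ] -> tool mm [-182.5  -37.    -0.2] units [-0.912 -0.185 -0.001]
[[ 0.6615  0.048   0.059 ]
 [ 0.6387  0.0096  0.059 ]
 [ 0.6251 -0.0362  0.059 ]
 [ 0.5978 -0.0754  0.059 ]
 [ 0.5595 -0.1041  0.059 ]
 [ 0.5141 -0.1192  0.059 ]
 [ 0.4716 -0.1412  0.059 ]]
```

Emit:
{"fn": "play_rows", "kwargs": {"claw": [1, 1, 1, 1, 1, 1, 1, 1], "delta_pos": [[-0.034, 0.005, 0], [-0.034, 0.005, 0], [-0.034, 0.005, 0], [-0.034, 0.005, 0], [-0.034, 0.005, 0], [-0.034, 0.005, 0], [-0.032, 0.006, 0], [0, 0, 0]], "delta_rot": [[0, 0, 0], [0, 0, 0], [0, 0, 0], [0, 0, 0], [0, 0, 0], [0, 0, 0], [0, 0, 0], [0, 0, 0]]}}

```text
time: 7.6
ee_pos: [0.5973, -0.0749, 0.0587]
eef_rot: [0.921, 0.389, -0.0, 0.0]
ft_force: [0.1, 0.9, 7.0]
width: 0.0007
grip_force: 3.5
```

Emit:
{"fn": "play_rows", "kwargs": {"claw": [1, 1, 1, 1, 1, 1, 1, 1], "delta_pos": [[-0.034, -0.005, 0], [-0.034, -0.005, 0], [-0.034, -0.005, 0], [-0.034, -0.005, 0], [-0.034, -0.005, 0], [-0.034, -0.006, 0], [-0.032, -0.006, 0], [0, 0, 0]], "delta_rot": [[0, 0, 0], [0, 0, 0], [0, 0, 0], [0, 0, 0], [0, 0, 0], [0, 0, 0], [0, 0, 0], [0, 0, 0]]}}

```text
time: 8.4
ee_pos: [0.5588, -0.1033, 0.0586]
eef_rot: [0.921, 0.389, -0.0, 0.0]
ft_force: [0.6, 0.3, 8.1]
width: 0.0005
grip_force: 3.9
```

```bash
python3 way.py | sed -n 1,9p
```

```text
t 8.4 p [ 0.5588 -0.1033  0.0586] F [0.6 0.3 8.1] w 0.0005 x [ 0.6975  0.7166 -0.0009] z [-6.e-04 -8.e-04 -1.e+00]
[0.66147928 0.04799043 0.059     ] -> tool mm [180.  -31.9  -0.5] units [ 0.9   -0.16  -0.003]
[0.63871545 0.00963084 0.059     ] -> tool mm [136.7 -21.5  -0.5] units [ 0.683 -0.107 -0.002]
[ 0.62512965 -0.03621233  0.059     ] -> tool mm [94.3  0.8 -0.5] units [ 0.472  0.004 -0.002]
[ 0.59778334 -0.07542686  0.059     ] -> tool mm [47.2  8.5 -0.4] units [ 0.236  0.043 -0.002]
[ 0.55950992 -0.10407551  0.059     ] -> tool mm [-0.1  1.1 -0.4] units [-0.     0.005 -0.002]
[ 0.51414919 -0.11919419  0.059     ] -> tool mm [-42.5 -20.9  -0.3] units [-0.213 -0.104 -0.002]
[ 0.47159154 -0.14119638  0.059     ] -> tool mm [-88.  -36.   -0.3] units [-0.44  -0.18  -0.001]
[[ 0.6615  0.048   0.059 ]
```

Emit:
{"fn": "play_rows", "kwargs": {"claw": [1, 1, 1, 1, 1, 1, 1, 1], "delta_pos": [[-0.03, -0.015, 0], [-0.03, -0.015, 0], [-0.03, -0.015, 0], [-0.03, -0.015, 0], [-0.03, -0.015, 0], [-0.03, -0.015, 0], [-0.03, -0.014, 0], [0, 0, 0]], "delta_rot": [[0, 0, 0], [0, 0, 0], [0, 0, 0], [0, 0, 0], [0, 0, 0], [0, 0, 0], [0, 0, 0], [0, 0, 0]]}}

```text
time: 9.2
ee_pos: [0.5145, -0.1185, 0.0586]
eef_rot: [0.921, 0.389, -0.0, 0.0]
ft_force: [0.3, 0.8, 7.6]
width: 0.0004
grip_force: 4.2
```

```bash
python3 go.py .5141,-.1192,.059 .4716,-.1412,.059; python3 - <<'E'
from bench import r
import cv2
c=r.camera('side');cv2.imwrite('pics/s2.png',cv2.resize(c['pixels'][170:250,225:345,::-1],(720,480),interpolation=3))
E
```

```text
t 9.2 p [ 0.5145 -0.1185  0.0586] F [0.3 0.8 7.6] w 0.0004 x [ 0.6973  0.7168 -0.0008] z [-6.e-04 -5.e-04 -1.e+00]
[ 0.5141 -0.1192  0.059 ] -> tool mm [-0.8  0.3 -0.4] units [-0.004  0.001 -0.002]
[ 0.4716 -0.1412  0.059 ] -> tool mm [-46.2 -14.9  -0.4] units [-0.231 -0.074 -0.002]
```

View pics/s2.png

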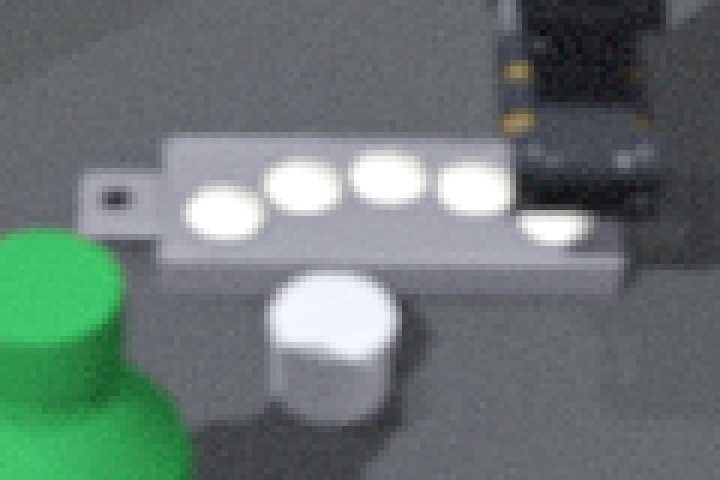

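The enlarged side view shows the fingertips on cover 5 at (555,215). The other four covers look down, and the tin at (335,330) hasn't moved. Next I'll slide off the end and lift.

Emit:
{"fn": "play_rows", "kwargs": {"claw": [1, 1, 1, 1, 1, 1, 1, 1], "delta_pos": [[-0.04, -0.012, 0], [-0.04, -0.012, 0], [-0.04, -0.012, 0], [-0.04, -0.012, 0], [-0.04, -0.012, 0], [-0.04, -0.012, 0], [0, 0, -0.1], [0, 0, -0.15]], "delta_rot": [[0, 0, 0], [0, 0, 0], [0, 0, 0], [0, 0, 0], [0, 0, 0], [0, 0, 0], [0, 0, 0], [0, 0, 0]]}}

```text
time: 10.05
ee_pos: [0.4698, -0.1424, 0.1076]
eef_rot: [0.921, 0.389, -0.001, -0.001]
ft_force: [0.6, -0.4, 0.3]
width: 0.0002
grip_force: 0.0
```

Emit:
{"fn": "play_rows", "kwargs": {"claw": [1, 1, 1, 1, 1, 1, 1, 1], "delta_pos": [[0, 0, -0.2], [0, 0, -0.2], [0, 0, -0.2], [0, 0, 0], [0, 0, 0], [0, 0, 0], [0, 0, 0], [0, 0, 0]], "delta_rot": [[0, 0, 0], [0, 0, 0], [0, 0, 0], [0, 0, 0], [0, 0, 0], [0, 0, 0], [0, 0, 0], [0, 0, 0]]}}

```text
time: 10.85
ee_pos: [0.4712, -0.1422, 0.2274]
eef_rot: [0.921, 0.389, -0.001, -0.001]
ft_force: [1.1, -1.0, -0.6]
width: 0.0005
grip_force: 0.0
```

```bash
python3 go.py; python3 - <<'E'
from bench import r
import cv2,numpy as np
s=r.camera('scene')['pixels'][195:275,190:330,::-1];b=cv2.imread('pics/scene.png')[195:275,190:330]
cv2.imwrite('pics/fin.png',cv2.resize(np.vstack([b,s]),(525,600),interpolation=3))
E
```

```text
t 10.85 p [ 0.4712 -0.1422  0.2274] F [ 1.1 -1.  -0.6] w 0.0005 x [ 6.967e-01  7.173e-01 -5.000e-04] z [-1.6e-03  8.0e-04 -1.0e+00]
```

View pics/fin.png

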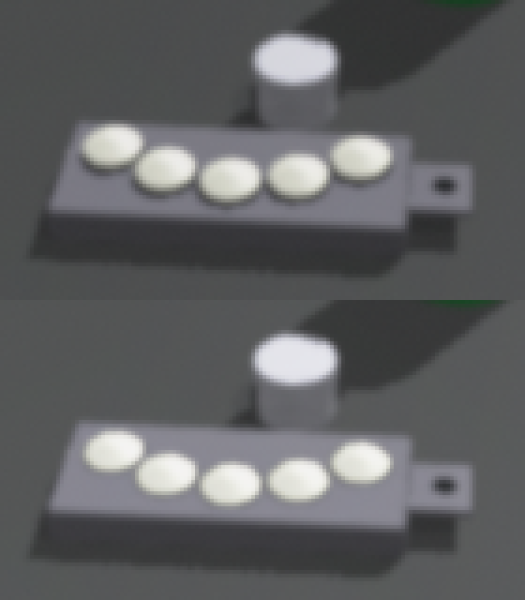

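In the before/after picture all five covers have dropped, for example cover 1 from row 158 to 463-300=163. The tin hasn't moved and the arm is clear.

```bash
python3 -c "from bench import r;print(r.close_job())"
```

```text
the job is handed in; nothing more can be done
None
```

I pressed all five covers down in order from the tab end in one unbroken stroke, with 6 to 8 N measured on each; the tin hasn't moved, the arm finished clear, and the job is handed in (no verdict was returned).

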